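# Open the roller-lane barrier and send the carton through

### The arm

A 7-joint arm with a two-finger parallel gripper is mounted at the origin on the work surface. World frame = base frame: x ahead of the robot, y to its left, z up, the work surface at z = 0. Lengths are in m, angles in rad, forces in N, time in s.
With the tool pointing down it reaches from about 0.4 to 0.925 m from the base axis. Payload 4.1 kg.
Tool frame: the origin (TCP) lies midway between the tips of the shut fingers; the grasp point (between the pads) lies 19 mm behind it; z points along the fingers, y is the line along which they close (so a half turn about z gives the same grasp; the last joint's range is limited). The gripper opens to 85 mm and grips with 20 to 120 N. Pads are 22 mm wide; open, the fingers measure 114 mm over their backs; the gripper's body (76 mm by 85 mm) begins 54 mm behind the grasp point. The pads swing forward as they close: fully open they stand 13 mm farther back than shut.
Start: joints at [1.212, 0.398, 0.045, 1.537, -0.019, 1.207, -0.051], TCP at [0.167, -0.628, 0.231] pointing down, gripper open.
Joint ranges: [-2.82, 2.82], [-0.49, 2.23], [-1.37, 1.46], [0, 2.46], [-1.36, 4.5], [0.23, 2], [-2.94, 2.94]. Speed limits (rad/s): [2.57, 2.57, 3.14, 3.14, 3.14, 3.14, 3.14].

### API

Orientations are given as a unit quaternion [x, y, z, w].
In Python, from rig import r, vision gives the robot as it stands. The module is installed in compiled form; this text tells all that it offers.
- The arm moves only by the tool move_arm, never from a script. Its argument "deltas" is a list of rows, each a list of 7 numbers: the shift along the tool's x, y, z in units of 25 mm (1.0 is 25 mm), then the turn, a rotation vector about the tool's x, y, z in units of 8 degrees (1.0 is 8 degrees), then the opening, from -1 (shut) to 1 (fully open), so that 0 is half open. A call has 1 to 8 rows; each row shifts and turns the commanded pose from where the row before left it, along the tool's axes as they then stand; what a row does not reach is not made up. A row lasts 1/10 s, in which the tool goes at most 50 mm and 8.59 degrees, less where a joint would pass 70% of its speed; a pose out of reach is approached as far as the arm can. A call is refused whole if a number of a shift passes 1 or a number of a turn 1, either way. A call with a gripper value outside its range is refused whole. The fingers move at their own pace and stop on an object; "grip_force" is the grip in N (left out, the last holds). Time passes only in rows, so rows that do not move let the fingers close. It gives the time, the measured TCP pose, the force, the opening and the grip force at its end, in the units of the state.
- r.get_state(): the state, without advancing time (a new reading comes with each control period).
- vision.get_image(name): name is "side" or "top" or "wrist"; returns (picture, depth): 420x560x3 uint8, red, green, blue; 420x560 float32, m along the optical axis (not along the pixel's ray), 0 where there is no reading.
- vision.get_calibration(name): a dict with "K" (3x3 intrinsics, pixels), "R" (3x3) and "t" (3): a world point X has camera coordinates R X + t. Camera axes: x right, y down, z forward; pixel columns grow to the right and rows downward; lengths in m; the calibration is good to about 2 mm. A picture is of the moment at which its call begins: read the wrist's pose just before it. get_calibration takes no time and is no camera call; for the wrist camera it gives the pose at the moment of the call.
- r.sign_off(): hands the job in; it is judged then, once.
The state is a dict: "time_s": time; "joint_positions": joint angles; "qd": joint speeds; "tau": joint torques, N m; "tcp_pos": TCP position; "ee_rot": TCP orientation; "contact_force": force on the tool from outside, world axes, zero at the start; "moment": the same for the moment, N m; "width": finger opening in m; "grip_force": force on a finger pad.
Only numpy, scipy, OpenCV 4.12 (cv2) and the standard library are available. Lean on these libraries where they do the work, as an engineer would, in place of code of your own. Each camera call takes 0.05 s, during which the arm holds its last target. There are 200 camera calls.

### The job

With the fingertips, push the striped barrier arm up past its balance point so that it stays raised by itself, then push the brown carton along the roller lane, through the opened barrier, until it rests against the black end stop. Do not lift or pick up the carton, leave the barrier standing open, and leave the other things on the bench where they are.

Things in the scene. Friction and masses are not known exactly. Their poses are not given: they have to be found in the camera images.
- lane: Roller lane fixed to the bench between blue side guides. Origin: on the bench, on the lane's centre line, straight below the barrier arm. z up; y along the lane in the direction of travel; x across it, away from the robot. Roller tops at z = 19 mm. Guides: inner faces at x = -56 and 56, outer -65 and 65, tops at z = 50, from y = -235 (open loading end) to 185 mm.
- end_stop (a point): Middle of the top edge of the black rubber end stop's face, which the carton meets: lane x = 0, y = +175, z = 60 mm. The stop spans the lane.
- gate_hinge (a point): The barrier's hinge axis, which runs along the lane's y: at x = +105, y = 0, z = 80 mm of the lane. Does not move. The fixed hinge post takes up lane x 80 to 130, y -35 to 35 mm, 94 mm high.
- gate_end (a point): Free end (red band) of the striped yellow and black barrier arm, on the bar's centre line, 235 mm from the hinge. The bar is square, 18 x 18 mm. When down it lies level across the lane, centre line 80 mm above the bench, its end 65 mm out beyond the near guide towards the robot, with free space beneath; a small rest fork stands on the near guide.
- gate (a joint): Barrier angle in rad: 0 = down and level, growing as the free end goes up (and then away from the robot); stop at 1.65 (just past upright). A dark counterweight drum stands above the hinge. Balance at about 0.8 rad: below it the arm falls back down, above it swings on by itself to the 1.65 stop and stays there. Lifting it takes about 1 N at the free end.
- carton: Closed brown cardboard carton with a white label, 96 mm (across the lane, its x) x 100 mm (along the lane, its y) x 70 mm high, about 0.3 kg, too wide to pick up. Origin at the centre of its underside. It waits in the lane before the barrier, 95 to 130 mm on the -y side of the barrier. Against the end stop its origin is at y = +125 mm of the lane.
- tape: Bystander: orange roll of packing tape lying flat, 96 mm across, 48 mm high; origin at the centre of its underside.
- scanner: Bystander: grey and black hand scanner lying on its side, about 130 x 125 x 34 mm; origin on the bench beneath its barrel's rear.
- mug: Bystander: white mug, 76 mm across, 90 mm high, handle on its y side; origin at the centre of its underside.
- roller: Bystander: lint roller with a blue handle, lying, 210 mm long along its x, 42 mm thick; origin on the bench below where handle and paper roll meet.
- jar: Bystander: white jar with a blue cap, 64 mm across, 85 mm high; origin at the centre of its underside.
- smallbox: Bystander: small brown box 60 x 90 x 45 mm outside the lane; origin at the centre of its underside.
- labels: Bystander: standing roll of white labels, 72 mm across, 50 mm high; origin at the centre of its underside.
Not all that is in view belongs to the job. What is shaped like the carton but green or red is not meant.

How it is judged:
On the way, in this order (a step that is already met when the one before it is completed fails the run):
1. the barrier arm stands raised, past its balance point (value of joint gate above 1.4 rad), for 0.3 s.
2. the carton has been pushed through to the end stop (y of carton in the frame of lane above 0.117 m), for 0.2 s.
At the end, for the whole second after the job is handed in: The barrier stands raised by itself (joint above 1.4 rad) and still; the carton stands flat on the rollers between the guides, at rest against the end stop (at most 8 mm short of it) (value of joint gate above 1.4 rad and velocity of joint gate between -0.1 and 0.1 rad/s and y of carton in the frame of lane between 0.117 and 0.135 m and x of carton in the frame of lane between -0.015 and 0.015 m and z of carton in the frame of lane below 0.027 m and angle between carton's own z axis and vertical below 0.1 rad and linear speed of carton below 0.01 m/s); the robot touches nothing.
It fails at once if the carton is lifted off the rollers or tipped (z of carton in the frame of lane above 0.034 m or angle between carton's own z axis and vertical above 0.3 rad).
It fails at once if one of the other things on the bench is moved (30 mm) or tipped (distance of any of tape, scanner, mug, roller, jar, smallbox, labels from where it was at the start of the episode above 0.03 m or angle between any of tape, scanner, mug, roller, jar, smallbox, labels's own z axis and vertical above 0.5 rad).
It also fails if it takes over 51 s, if anything falls off the work surface, if the arm or the gripper's body presses on something with over 40 N, if the wrist force passes 120 N, or if a joint passes its speed limit or range.

## Working session

There is one attempt and no reset: what is moved stays moved. The work goes in short steps, Python scripts to look and compute and a tool call to move; the robot and the scene stay as the last step left them, time stands still between calls to the robot, and variables do not carry over. Pictures are saved under pics/ and viewed, at most 10 in all, crops included, and the job is handed in when it is done.

Besides the shell and the picture viewer there is one more tool, called after ">>>" as name([rows], argument=value, ...), one row to a line, values as JSON. move_arm: Moves the arm, as the interface text tells. Its arguments: {"type":"object","properties":{"deltas":{"type":"array","items":{"type":"array","items":{"type":"number"}}},"grip_force":{"type":"number"}},"required":["deltas"]}

```bash
mkdir -p pics; python3 - <<'E'
from rig import r, vision
import cv2, numpy as np
s=r.get_state(); print(s)
for n in ("top","side"):
    p,d=vision.get_image(n); cv2.imwrite(f"pics/{n}0.png",p[:,:,::-1]); np.savez(f"{n}0.npz",p=p,d=d,**vision.get_calibration(n))
    c=vision.get_calibration(n);print(n,c)
E
```

```text
{'time_s': 0.0, 'joint_positions': array([ 1.21199697,  0.39922443,  0.04501548,  1.53790191, -0.01871358,
        1.20691485, -0.05071778]), 'qd': array([-0.00070974, -0.0012708 , -0.00091871, -0.0001093 ,  0.00041513,
        0.00039925, -0.00051146]), 'tau': array([-4.73812124e-04, -4.75129545e+01,  1.36432093e+00, -2.54224491e+01,
        1.15010809e-02,  9.52891860e-03, -1.08628234e-05]), 'tcp_pos': array([ 0.16684327, -0.62754719,  0.2302324 ]), 'ee_rot': array([ 9.91567516e-01,  1.29587165e-01, -1.91012748e-04, -9.95398370e-04]), 'contact_force': array([-0.56144105, -0.09626894, -0.03999231]), 'moment': array([-0.01000399,  0.00022028, -0.00738259]), 'grip_force': 0.0, 'width': 0.08541845264148007}
top {'K': array([[404.36685545,   0.        , 278.49746347],
       [  0.        , 404.36685545, 207.01101412],
       [  0.        ,   0.        ,   1.        ]]), 'R': array([[ 0.01238593, -0.99958299, -0.02608521],
       [-0.9931431 , -0.00926496, -0.11653732],
       [ 0.11624704,  0.02734977, -0.9928437 ]]), 't': array([0.00819777, 0.58738264, 1.26935612])}
side {'K': array([[471.97215903,   0.        , 278.64113553],
       [  0.        , 471.97215903, 202.72701606],
       [  0.        ,   0.        ,   1.        ]]), 'R': array([[-0.84524537, -0.53417847, -0.01461568],
       [-0.30158788,  0.49943252, -0.81216495],
       [ 0.44114058, -0.68207075, -0.58324478]]), 't': array([0.46744486, 0.22402025, 0.93934436])}
```

View pics/top0.png

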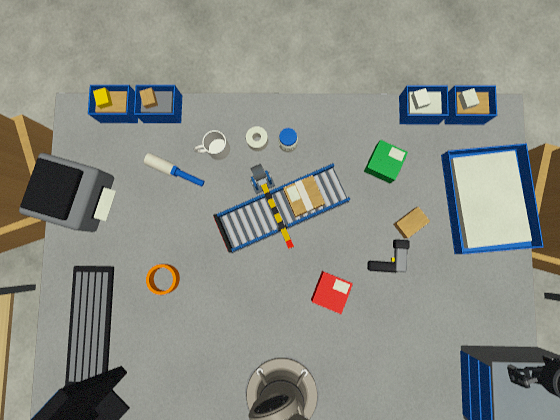

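View pics/side0.png

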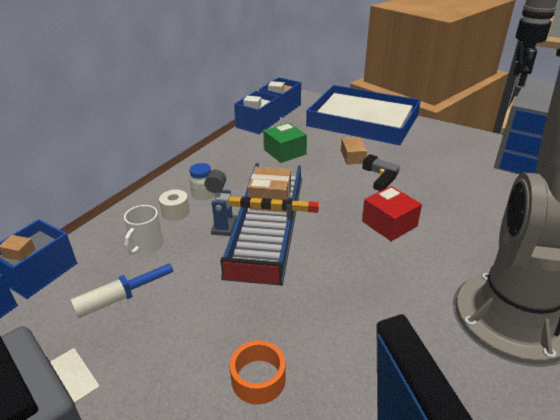

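The top view shows the lane running right to left: loading end at about (340,185), end stop at (225,232), carton at (303,197), barrier end at (290,244) and hinge at (262,178). The red box, scanner and tape are clear of the lane on the robot's side. Next I'll measure.

```bash
cat > h.py <<'E'
import numpy as np, cv2
def ray(c,uv,z):
    "pixels (n,2) onto world plane z"
    uv=np.atleast_2d(uv).astype(float); d=np.c_[uv,np.ones(len(uv))]@np.linalg.inv(c["K"]).T@c["R"]
    o=-c["R"].T@c["t"]; return o+d*((z-o[2])/d[:,2])[:,None]
E
python3 - <<'E'
from h import *
c=np.load("top0.npz"); p=c["p"]; hsv=cv2.cvtColor(p,cv2.COLOR_RGB2HSV)
def mask(lo,hi,x0,y0,x1,y1):
    m=cv2.inRange(hsv,lo,hi); o=np.zeros_like(m); o[y0:y1,x0:x1]=m[y0:y1,x0:x1]; return o
b=mask((98,120,50),(125,255,255),210,160,355,255)
# drop hinge post
b[155:195,245:272]=0
pts=np.argwhere(b)[:,::-1]; W=ray(c,pts,.05)[:,:2]
rc=cv2.minAreaRect(W.astype(np.float32)); print("lane rect",rc,cv2.boxPoints(rc))
red=mask((0,150,120),(6,255,255),275,230,300,255)
q=np.argwhere(red)[:,::-1]; print("red",len(q),ray(c,q,.08).mean(0),ray(c,q,.089).mean(0))
for z in(.08,.089):
  yl=mask((20,120,120),(32,255,255),255,180,295,250); q=np.argwhere(yl)[:,::-1]; w=ray(c,q,z)[:,:2]; print("yellow",len(q),cv2.fitLine(w.astype(np.float32),2,0,.01,.01).ravel())
br=mask((8,60,80),(20,200,255),280,170,330,220)
q=np.argwhere(br)[:,::-1]; w=ray(c,q,.089); rr=cv2.minAreaRect(w[:,:2].astype(np.float32)); print("carton",len(q),rr)
E
```

```text
lane rect ((0.5859882831573486, 0.0008663982152938843), (0.131741464138031, 0.4086652100086212), 24.391511917114258) [[ 0.44161373  0.15975866]
 [ 0.61038    -0.21243107]
 [ 0.73036283 -0.15802586]
 [ 0.5615966   0.21416387]]
red 41 [ 0.46889947 -0.0215955   0.08      ] [ 0.46866019 -0.02159178  0.089     ]
yellow 292 [0.9455138  0.32558203 0.57390124 0.01155803]
yellow 292 [0.9455138  0.32558203 0.5729053  0.01132283]
carton 510 ((0.6163364052772522, -0.06384138017892838), (0.09984636306762695, 0.10283432900905609), 23.947399139404297)
```

```bash
python3 - <<'E'
import cv2
p=cv2.imread("pics/top0.png")[150:265,205:360]; cv2.imwrite("pics/crop0.png",cv2.resize(p,None,fx=5,fy=5,interpolation=cv2.INTER_CUBIC))
E
```

```text
(no output)
```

View pics/crop0.png

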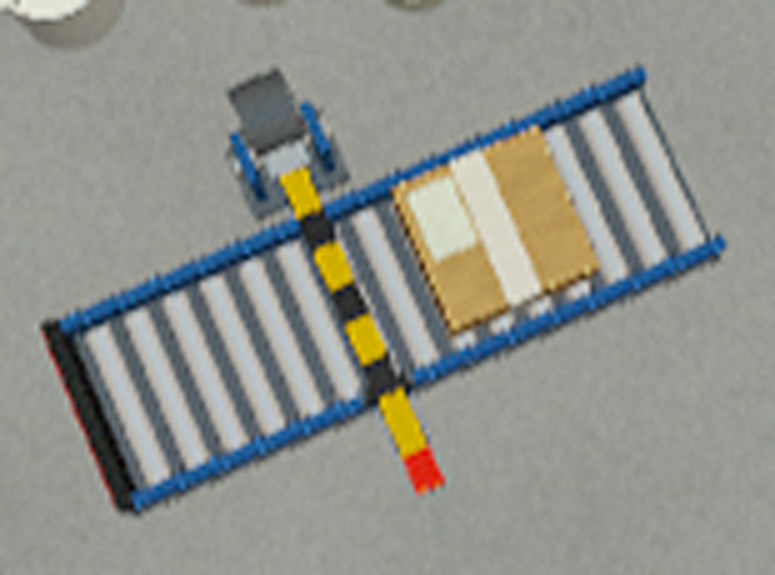

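The crop confirms the bar is square to the lane, with its red tip at crop (425,470), and the carton is straight between the guides.

Estimates:
- **Lane origin:** about (0.574, 0.0275).
- **Lane directions:** y is (-0.413, 0.911) and x is (0.911, 0.413).
- **Carton:** y about -0.10.

I'll approach the barrier from the -y side with the fingers shut.

>>> move_arm([
  [0.94, -0.78, 0, 0, 0, 0, -1],
  [0.94, -0.78, 0, 0, 0, 0, -1],
  [0.94, -0.78, 0, 0, 0, 0, -1],
  [0.94, -0.78, 0, 0, 0, 0, -1],
  [0.94, -0.78, 0, 0, 0, 0, -1],
  [0.94, -0.78, 0, 0, 0, 0, -1],
  [0.94, -0.78, 0, 0, 0, 0, -1],
  [0.94, -0.78, 0, 0, 0, 0, -1],
])

```text
time_s: 0.9
tcp_pos: [0.309, -0.4278, 0.2309]
ee_rot: [0.992, 0.13, -0.0, -0.0]
contact_force: [0.3, -0.7, -0.1]
width: 0.0002
grip_force: 0.0
```

>>> move_arm([
  [0.94, -0.78, 0, 0, 0, 0, -1],
  [0.94, -0.78, 0, 0, 0, 0, -1],
  [0.94, -0.78, 0, 0, 0, 0, -1],
  [0.94, -0.78, 0, 0, 0, 0, -1],
  [0.94, -0.78, 0, 0, 0, 0, -1],
  [0.94, -0.78, 0, 0, 0, 0, -1],
  [0.94, -0.78, 0, 0, 0, 0, -1],
  [0.94, -0.78, 0, 0, 0, 0, -1],
])

```text
time_s: 1.7
tcp_pos: [0.4505, -0.2289, 0.231]
ee_rot: [0.992, 0.13, -0.0, -0.0]
contact_force: [1.3, -0.3, 0.2]
width: 0.0003
grip_force: 0.0
```

>>> move_arm([
  [0.94, -0.78, 0, 0, 0, 0, -1],
  [0.94, -0.78, 0, 0, 0, 0, -1],
  [0.94, -0.78, 0, 0, 0, 0, -1],
  [0.94, -0.78, 0, 0, 0, 0, -1],
  [0, 0, 0, 0, 0, -1, -1],
  [0, 0, 0, 0, 0, -1, -1],
  [0, 0, 0, 0, 0, -1, -1],
  [0, 0, 0, 0, 0, -1, -1],
])

```text
time_s: 2.5
tcp_pos: [0.5207, -0.1304, 0.2308]
ee_rot: [0.916, 0.401, -0.0, -0.0]
contact_force: [0.3, 1.4, 0.2]
width: 0.0001
grip_force: 0.0
```

>>> move_arm([
  [0, 0, 0, 0, 0, -1, -1],
  [0, 0, 0, 0, 0, -1, -1],
  [0, 0, 0, 0, 0, -1, -1],
  [0, 0, 0, 0, 0, -1, -1],
  [0, 0, 0, 0, 0, -1, -1],
  [0, 0, 0, 0, 0, -1, -1],
  [0, 0, 0, 0, 0, -1, -1],
  [0, 0, 0, 0, 0, -1, -1],
])

```text
time_s: 3.3
tcp_pos: [0.5206, -0.1306, 0.2308]
ee_rot: [0.565, 0.825, -0.0, -0.0]
contact_force: [-0.7, -0.4, 0.0]
width: 0.0003
grip_force: 0.0
```

>>> move_arm([
  [0, 0, 0, 0, 0, -0.4, -1],
  [0, 0, 0, 0, 1, 0, -1],
  [0, 0, 0, 0, 1, 0, -1],
  [0, 0, 0, 0, 1, 0, -1],
  [0, 0, 0, 0, 1, 0, -1],
  [0, 0, 0, 0, 1, 0, -1],
  [0, 0, 0, 0, 1, 0, -1],
  [0, 0, 0, 0, 1, 0, -1],
])

```text
time_s: 4.1
tcp_pos: [0.5213, -0.1316, 0.2311]
ee_rot: [0.48, 0.74, 0.257, -0.395]
contact_force: [0.3, -0.2, 0.2]
width: -0.0001
grip_force: 0.0
```

```bash
cat >> h.py <<'E'
from scipy.spatial.transform import Rotation as Rot
O=np.array([.574,.0275,0]); L=np.array([[.911,-.413,0],[.413,.911,0],[0,0,1.]])  # columns: lane axes in world
def show(s):
    R=Rot.from_quat(s["ee_rot"]).as_matrix()
    print("t",s["time_s"],"lane tcp",np.round(L.T@(s["tcp_pos"]-O),4),"F",np.round(s["contact_force"],1))
    print("tool axes in lane (cols)\n",np.round(L.T@R,3)); return R
def step(s,R,*goals):
    "goals in lane frame -> successive tool-frame shifts in 25 mm units"
    p=s["tcp_pos"]
    for g in goals:
        w=O+L@np.array(g); print(g,np.round(R.T@(w-p)/.025,2)); p=w
E
python3 - <<'E'
from h import *
from rig import r,vision
s=r.get_state(); R=show(s); print(np.round(s["joint_positions"],2))
a=lambda th:(.105-.225*np.cos(th),.01,.03+.225*np.sin(th))
step(s,R,(-.12,-.11,.06),(-.12,-.08,.03),(-.12,.012,.03),*[a(t) for t in (.2,.4,.6,.8,1.0,1.15)])
E
```

```text
t 4.1 lane tcp [-0.1137 -0.1232  0.2311] F [ 0.3 -0.2  0.2]
tool axes in lane (cols)
 [[ 0.004  1.     0.006]
 [ 0.556 -0.007  0.832]
 [ 0.832  0.    -0.555]]
[ 0.85  0.75 -0.58  1.4  -0.33  1.77  0.73]
(-0.12, -0.11, 0.06) [-5.4  -0.26  4.24]
(-0.12, -0.08, 0.03) [-0.33 -0.01  1.66]
(-0.12, 0.012, 0.03) [ 2.04 -0.02  3.06]
(np.float64(-0.11551498001427939), 0.01, np.float64(0.07470059942888876)) [ 1.44  0.18 -1.06]
(np.float64(-0.10223872365064916), 0.01, np.float64(0.11761912701944637)) [ 1.43  0.53 -0.95]
(np.float64(-0.08070051335467764), 0.01, np.float64(0.15704455651388297)) [ 1.31  0.86 -0.87]
(np.float64(-0.05175900960311221), 0.01, np.float64(0.19140512045239264)) [ 1.15  1.16 -0.76]
(np.float64(-0.01656801882033146), 0.01, np.float64(0.21933097158177672)) [ 0.93  1.41 -0.61]
(np.float64(0.013090325801064576), 0.01, np.float64(0.23537188655861724)) [ 0.54  1.19 -0.35]
```

>>> move_arm([
  [-0.9, -0.05, 0.7, 0, 0, 0, -1],
  [-0.9, -0.05, 0.7, 0, 0, 0, -1],
  [-0.9, -0.05, 0.7, 0, 0, 0, -1],
  [-0.9, -0.05, 0.7, 0, 0, 0, -1],
  [-0.9, -0.05, 0.7, 0, 0, 0, -1],
  [-0.9, -0.05, 0.7, 0, 0, 0, -1],
  [-0.17, 0, 0.83, 0, 0, 0, -1],
  [-0.17, 0, 0.83, 0, 0, 0, -1],
])

```text
time_s: 4.9
tcp_pos: [0.4967, -0.096, 0.0286]
ee_rot: [0.481, 0.74, 0.255, -0.394]
contact_force: [0.9, -0.0, 0.2]
width: -0.0
grip_force: 0.0
```

>>> move_arm([
  [0.51, 0, 0.77, 0, 0, 0, -1],
  [0.51, 0, 0.77, 0, 0, 0, -1],
  [0.51, 0, 0.77, 0, 0, 0, -1],
  [0.51, 0, 0.77, 0, 0, 0, -1],
])

```text
time_s: 5.3
tcp_pos: [0.4591, -0.0111, 0.0291]
ee_rot: [0.481, 0.741, 0.255, -0.394]
contact_force: [0.1, 0.5, 0.9]
width: -0.0001
grip_force: 0.0
```

```bash
python3 - <<'E'
from h import *
from rig import r,vision
s=r.get_state(); R=show(s)
p,d=vision.get_image("side"); p=p[110:310,180:440]; cv2.imwrite("pics/side1.png",cv2.resize(p[:,:,::-1],None,fx=3,fy=3))
E
```

```text
t 5.3 lane tcp [-0.1206  0.0123  0.0291] F [0.1 0.5 0.9]
tool axes in lane (cols)
 [[ 0.004  1.     0.004]
 [ 0.559 -0.006  0.829]
 [ 0.829 -0.001 -0.559]]
```

View pics/side1.png

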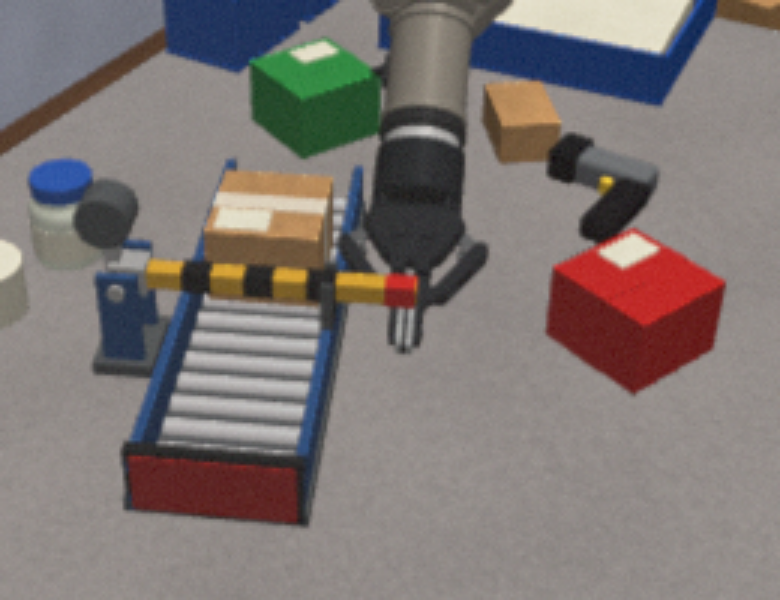

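The fingers are under the red end, seen at crop (400,290), with the tip at (405,345). The bar is still down, so I'll lift it along its arc.

>>> move_arm([
  [0.48, 0.06, -0.35, 0, 0, 0, -1],
  [0.48, 0.06, -0.35, 0, 0, 0, -1],
  [0.48, 0.06, -0.35, 0, 0, 0, -1],
  [0.48, 0.18, -0.32, 0, 0, 0, -1],
  [0.48, 0.18, -0.32, 0, 0, 0, -1],
  [0.48, 0.18, -0.32, 0, 0, 0, -1],
])

```text
time_s: 5.95
tcp_pos: [0.4775, -0.0061, 0.1188]
ee_rot: [0.481, 0.741, 0.255, -0.393]
contact_force: [0.3, -3.0, 0.0]
width: 0.0002
grip_force: 0.9
```

>>> move_arm([
  [0.44, 0.29, -0.29, 0, 0, 0, -1],
  [0.44, 0.29, -0.29, 0, 0, 0, -1],
  [0.44, 0.29, -0.29, 0, 0, 0, -1],
  [0.38, 0.39, -0.25, 0, 0, 0, -1],
  [0.38, 0.39, -0.25, 0, 0, 0, -1],
  [0.38, 0.39, -0.25, 0, 0, 0, -1],
])

```text
time_s: 6.55
tcp_pos: [0.5237, 0.0167, 0.192]
ee_rot: [0.48, 0.741, 0.256, -0.394]
contact_force: [-0.1, -0.2, -0.1]
width: 0.0
grip_force: 0.1
```

```bash
python3 - <<'E'
from h import *
from rig import r,vision
s=r.get_state(); R=show(s)
p,d=vision.get_image("side"); p=p[60:260,180:440]; cv2.imwrite("pics/side2.png",cv2.resize(p[:,:,::-1],None,fx=3,fy=3))
E
```

```text
t 6.55 lane tcp [-0.0503  0.011   0.192 ] F [-0.1 -0.2 -0.1]
tool axes in lane (cols)
 [[ 0.003  1.     0.004]
 [ 0.559 -0.005  0.829]
 [ 0.829  0.    -0.559]]
```

View pics/side2.png

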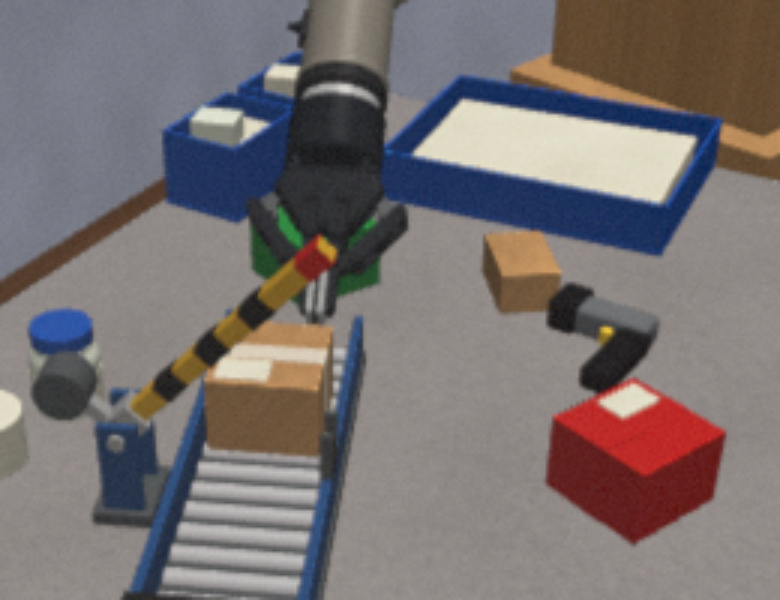

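The bar is at about 45°, with its red end at crop (315,260) resting on the fingers. I'll continue past the balance point.

>>> move_arm([
  [0.32, 0.47, -0.2, 0, 0, 0, -1],
  [0.32, 0.47, -0.2, 0, 0, 0, -1],
  [0.32, 0.47, -0.2, 0, 0, 0, -1],
  [0.27, 0.6, -0.18, 0, 0, 0, -1],
  [0.27, 0.6, -0.18, 0, 0, 0, -1],
  [0, 0, 0, 0, 0, 0, -1],
  [0, 0, 0, 0, 0, 0, -1],
  [0, 0, 0, 0, 0, 0, -1],
])

```text
time_s: 7.4
tcp_pos: [0.5814, 0.0431, 0.2349]
ee_rot: [0.481, 0.741, 0.255, -0.394]
contact_force: [0.9, -0.8, -0.8]
width: 0.0001
grip_force: 0.0
```

>>> move_arm([
  [0, 0, 0, 0, 0, 0, -1],
  [0, 0, 0, 0, 0, 0, -1],
  [0, 0, 0, 0, 0, 0, -1],
  [0, 0, 0, 0, 0, 0, -1],
])

```text
time_s: 7.8
tcp_pos: [0.5819, 0.0434, 0.2355]
ee_rot: [0.48, 0.741, 0.255, -0.394]
contact_force: [1.1, -0.1, -0.1]
width: -0.0
grip_force: 0.0
```

```bash
python3 - <<'E'
from h import *
from rig import r,vision
s=r.get_state(); R=show(s)
p,d=vision.get_image("side"); p=p[60:260,180:440]; cv2.imwrite("pics/side3.png",cv2.resize(p[:,:,::-1],None,fx=3,fy=3))
step(s,R,(0,-.1,.27),(0,-.2,.27))
E
```

```text
t 7.8 lane tcp [0.0138 0.0112 0.2355] F [ 1.1 -0.1 -0.1]
tool axes in lane (cols)
 [[ 0.003  1.     0.004]
 [ 0.559 -0.005  0.829]
 [ 0.829 -0.    -0.559]]
(0, -0.1, 0.27) [-1.35 -0.53 -4.46]
(0, -0.2, 0.27) [-2.24  0.02 -3.32]
```

View pics/side3.png

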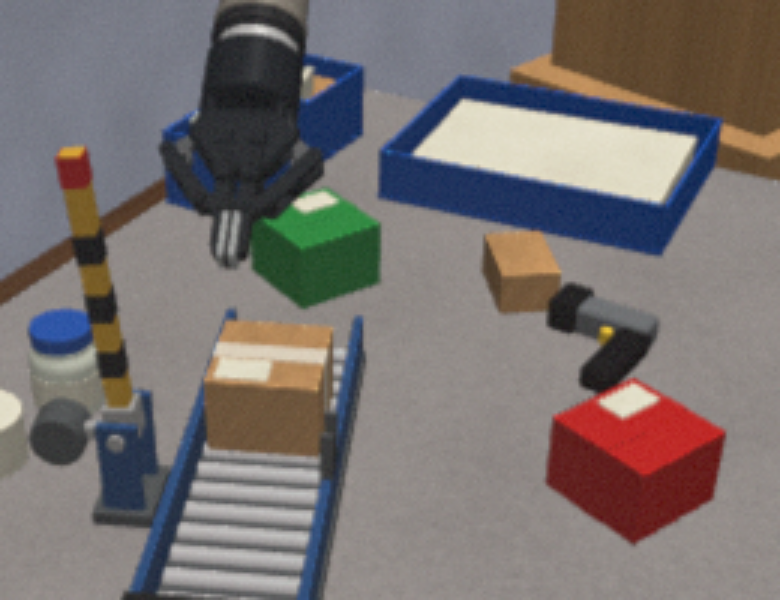

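The barrier stands upright: the red tip is at crop (75,165) and the bar is away from the fingers. Next I'll retreat behind the carton, straighten the tool and half open the fingers.

>>> move_arm([
  [-0.44, -0.07, -0.97, 0, 0, 0, -1],
  [-0.44, -0.07, -0.97, 0, 0, 0, -1],
  [-0.44, -0.07, -0.97, 0, 0, 0, -1],
  [-0.44, -0.07, -0.97, 0, 0, 0, -1],
  [-0.44, -0.07, -0.97, 0, 0, 0, -1],
  [-0.44, -0.07, -0.97, 0, 0, 0, -1],
  [-0.44, -0.07, -0.97, 0, 0, 0, -1],
  [-0.44, -0.07, -0.97, 0, 0, 0, -1],
])

```text
time_s: 8.65
tcp_pos: [0.6552, -0.1549, 0.2713]
ee_rot: [0.48, 0.741, 0.255, -0.394]
contact_force: [0.3, 0.4, -0.6]
width: -0.0004
grip_force: 0.0
```

>>> move_arm([
  [0, 0, 0, 0, -1, 0, 0],
  [0, 0, 0, 0, -1, 0, 0],
  [0, 0, 0, 0, -1, 0, 0],
  [0, 0, 0, 0, -1, 0, 0],
  [0, 0, 0, 0, -1, 0, 0],
  [0, 0, 0, 0, -1, 0, 0],
  [0, 0, 0, 0, -1, 0, 0],
  [0, 0, 0, 0, 0, 0, 0],
])

```text
time_s: 9.45
tcp_pos: [0.6541, -0.1466, 0.2731]
ee_rot: [0.54, 0.842, 0.001, 0.0]
contact_force: [0.2, 1.5, -0.7]
width: 0.0428
grip_force: 0.0
```

```bash
python3 - <<'E'
from h import *
from rig import r,vision
s=r.get_state(); R=show(s); print(s["width"])
c=vision.get_calibration("wrist");p,d=vision.get_image("wrist"); cv2.imwrite("pics/wrist1.png",p[:,:,::-1]); np.savez("w1.npz",p=p,d=d,**c)
step(s,R,(0,-.195,.04),(0,-.16,.04),(0,.063,.04))
E
```

```text
t 9.45 lane tcp [ 0.001  -0.1917  0.2731] F [ 0.2  1.5 -0.7]
tool axes in lane (cols)
 [[-0.004  1.     0.002]
 [ 1.     0.004  0.   ]
 [ 0.     0.002 -1.   ]]
0.0427538181055252
(0, -0.195, 0.04) [-0.14 -0.06  9.33]
(0, -0.16, 0.04) [1.4  0.01 0.  ]
(0, 0.063, 0.04) [8.92 0.04 0.  ]
```

View pics/wrist1.png

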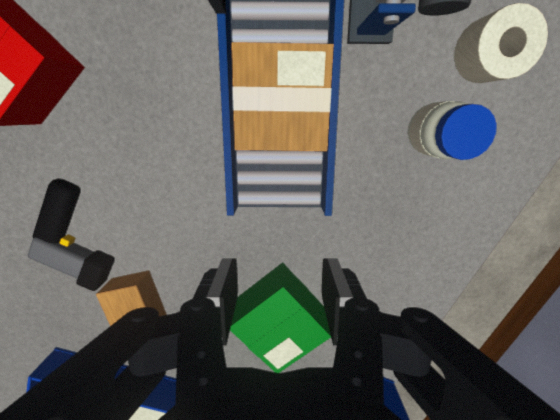

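The wrist view shows the lane centred at column ~280, with the carton's rear edge at row 150 and the loading end at row 213. I'll check by projection before going down.

```bash
python3 - <<'E'
from h import *
c=np.load("w1.npz")
for uv,z in(((233,151),.089),((328,151),.089),((228,213),.05),((331,213),.05),((233,43),.089)): print(uv,np.round(L.T@(ray(c,uv,z)[0]-O),4))
for q in((0,-.195,.04),(0,-.195,.25)):
    x=c["K"]@(c["R"]@(O+L@np.array(q))+c["t"]); print(q,x[:2]/x[2])
E
```

```text
(233, 151) [-0.0477 -0.1523  0.089 ]
(328, 151) [ 0.0505 -0.1518  0.089 ]
(228, 213) [-0.0623 -0.2319  0.05  ]
(331, 213) [ 0.0644 -0.2314  0.05  ]
(233, 43) [-0.0437 -0.0524  0.089 ]
(0, -0.195, 0.04) [278.8301578  182.06418729]
(0, -0.195, 0.25) [279.52486082 257.06308967]
```

Consistent within 3 mm. I'll descend, then push.

>>> move_arm([
  [-0.14, 0, 0.93, 0, 0, 0, 0],
  [0, 0, 0.93, 0, 0, 0, 0],
  [0, 0, 0.93, 0, 0, 0, 0],
  [0, 0, 0.93, 0, 0, 0, 0],
  [0, 0, 0.93, 0, 0, 0, 0],
  [0, 0, 0.93, 0, 0, 0, 0],
  [0, 0, 0.93, 0, 0, 0, 0],
  [0, 0, 0.93, 0, 0, 0, 0],
])

```text
time_s: 10.3
tcp_pos: [0.6564, -0.1595, 0.083]
ee_rot: [0.546, 0.838, -0.0, -0.001]
contact_force: [0.7, 0.4, 0.2]
width: 0.0425
grip_force: 0.0
```

>>> move_arm([
  [0, 0, 0.9, 0, 0, 0, 0],
  [0, 0, 0.9, 0, 0, 0, 0],
  [0.2, 0, 0, 0, 0, 0, 0],
  [0.2, 0, 0, 0, 0, 0, 0],
  [0.2, 0, 0, 0, 0, 0, 0],
  [0.2, 0, 0, 0, 0, 0, 0],
  [0.2, 0, 0, 0, 0, 0, 0],
  [0.2, 0, 0, 0, 0, 0, 0],
])

```text
time_s: 11.1
tcp_pos: [0.6444, -0.1292, 0.0409]
ee_rot: [0.544, 0.839, 0.0, 0.001]
contact_force: [-0.6, 0.5, 0.2]
width: 0.0426
grip_force: 0.0
```

>>> move_arm([
  [0.25, 0, 0, 0, 0, 0, 0],
  [0.25, 0, 0, 0, 0, 0, 0],
  [0.25, 0, 0, 0, 0, 0, 0],
  [0.25, 0, 0, 0, 0, 0, 0],
  [0.25, 0, 0, 0, 0, 0, 0],
  [0.25, 0, 0, 0, 0, 0, 0],
  [0.25, 0, 0, 0, 0, 0, 0],
  [0.25, 0, 0, 0, 0, 0, 0],
])

```text
time_s: 11.9
tcp_pos: [0.6238, -0.0839, 0.0403]
ee_rot: [0.544, 0.839, -0.0, 0.0]
contact_force: [1.8, -2.9, 1.6]
width: 0.0427
grip_force: 0.0
```

```bash
python3 - <<'E'
from h import *
from rig import r,vision
s=r.get_state(); R=show(s)
c=vision.get_calibration("wrist");p,d=vision.get_image("wrist"); q,_=vision.get_image("top")
q=cv2.resize(q[150:265,205:360],(560,420)); cv2.imwrite("pics/push1.png",cv2.resize(np.vstack([p,q])[:,:,::-1],None,fx=.7,fy=.7))
step(s,R,(0,.06,.04))
E
```

```text
t 11.9 lane tcp [-0.0007 -0.1221  0.0403] F [ 1.8 -2.9  1.6]
tool axes in lane (cols)
 [[ 0.005  1.     0.   ]
 [ 1.    -0.005 -0.001]
 [-0.001  0.    -1.   ]]
(0, 0.06, 0.04) [ 7.28 -0.01  0.01]
```

View pics/push1.png

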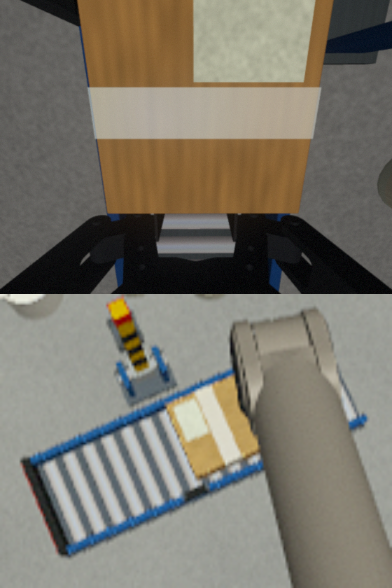

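Both fingers are against the carton's rear face, the barrier is up, and the carton is moving straight. I'll keep pushing and watch the force.

>>> move_arm([
  [0.3, 0, 0, 0, 0, 0, 0],
  [0.3, 0, 0, 0, 0, 0, 0],
  [0.3, 0, 0, 0, 0, 0, 0],
  [0.3, 0, 0, 0, 0, 0, 0],
  [0.3, 0, 0, 0, 0, 0, 0],
  [0.3, 0, 0, 0, 0, 0, 0],
  [0.3, 0, 0, 0, 0, 0, 0],
  [0.3, 0, 0, 0, 0, 0, 0],
])

```text
time_s: 12.8
tcp_pos: [0.5988, -0.0286, 0.04]
ee_rot: [0.544, 0.839, -0.0, -0.0]
contact_force: [0.4, -2.9, 1.1]
width: 0.0428
grip_force: 0.0
```

>>> move_arm([
  [0.3, 0, 0, 0, 0, 0, 0],
  [0.3, 0, 0, 0, 0, 0, 0],
  [0.3, 0, 0, 0, 0, 0, 0],
  [0.3, 0, 0, 0, 0, 0, 0],
  [0.3, 0, 0, 0, 0, 0, 0],
  [0.3, 0, 0, 0, 0, 0, 0],
  [0.3, 0, 0, 0, 0, 0, 0],
  [0.3, 0, 0, 0, 0, 0, 0],
])

```text
time_s: 13.6
tcp_pos: [0.5745, 0.026, 0.0401]
ee_rot: [0.544, 0.839, -0.0, 0.0]
contact_force: [1.3, -2.9, 0.2]
width: 0.0428
grip_force: 0.0
```

>>> move_arm([
  [0.2, 0, 0, 0, 0, 0, 0],
  [0.2, 0, 0, 0, 0, 0, 0],
  [0.2, 0, 0, 0, 0, 0, 0],
  [0.2, 0, 0, 0, 0, 0, 0],
  [0.2, 0, 0, 0, 0, 0, 0],
  [0.2, 0, 0, 0, 0, 0, 0],
  [0.2, 0, 0, 0, 0, 0, 0],
  [0.2, 0, 0, 0, 0, 0, 0],
])

```text
time_s: 14.4
tcp_pos: [0.5582, 0.0623, 0.0401]
ee_rot: [0.544, 0.839, -0.0, 0.0]
contact_force: [1.3, -2.3, 0.4]
width: 0.0427
grip_force: 0.0
```

```bash
python3 - <<'E'
from h import *
from rig import r,vision
s=r.get_state(); R=show(s); step(s,R,(0,.06,.04))
E
```

```text
t 14.4 lane tcp [0.     0.0382 0.0401] F [ 1.3 -2.3  0.4]
tool axes in lane (cols)
 [[ 0.005  1.    -0.   ]
 [ 1.    -0.005 -0.   ]
 [-0.    -0.    -1.   ]]
(0, 0.06, 0.04) [ 0.87 -0.01  0.  ]
```

>>> move_arm([
  [0.12, 0, 0, 0, 0, 0, 0],
  [0.12, 0, 0, 0, 0, 0, 0],
  [0.12, 0, 0, 0, 0, 0, 0],
  [0.12, 0, 0, 0, 0, 0, 0],
  [0.12, 0, 0, 0, 0, 0, 0],
  [0.12, 0, 0, 0, 0, 0, 0],
])

```text
time_s: 15.0
tcp_pos: [0.551, 0.0786, 0.04]
ee_rot: [0.544, 0.839, -0.0, 0.0]
contact_force: [1.4, -2.6, -0.0]
width: 0.0426
grip_force: 0.0
```

>>> move_arm([
  [0.08, 0, 0, 0, 0, 0, 0],
  [0.08, 0, 0, 0, 0, 0, 0],
  [0.08, 0, 0, 0, 0, 0, 0],
  [0.08, 0, 0, 0, 0, 0, 0],
])

```text
time_s: 15.4
tcp_pos: [0.5485, 0.0846, 0.0403]
ee_rot: [0.544, 0.839, -0.0, 0.001]
contact_force: [3.2, -7.1, 0.7]
width: 0.0423
grip_force: 0.0
```

The force has risen to about 8 N, so the carton has met the stop. I'll hold briefly, back off, raise and check.

>>> move_arm([
  [0.06, 0, 0, 0, 0, 0, 0],
  [0, 0, 0, 0, 0, 0, 0],
  [0, 0, 0, 0, 0, 0, 0],
  [-0.2, 0, 0, 0, 0, 0, 0],
  [-0.4, 0, 0, 0, 0, 0, 0],
  [-0.6, 0, 0, 0, 0, 0, 0],
  [-0.6, 0, 0, 0, 0, 0, 0],
  [-0.6, 0, 0, 0, 0, 0, 0],
])

```text
time_s: 16.2
tcp_pos: [0.5722, 0.0307, 0.04]
ee_rot: [0.544, 0.839, -0.0, -0.0]
contact_force: [-0.1, -0.1, 0.8]
width: 0.0429
grip_force: 0.0
```

>>> move_arm([
  [-0.6, 0, -0.6, 0, 0, 0, 0],
  [-0.6, 0, -0.8, 0, 0, 0, 0],
  [-0.6, 0, -0.8, 0, 0, 0, 0],
  [-0.6, 0, -0.8, 0, 0, 0, 0],
  [-0.6, 0, -0.8, 0, 0, 0, 0],
  [-0.6, 0, -0.8, 0, 0, 0, 0],
  [-0.6, 0, -0.8, 0, 0, 0, 0],
  [-0.6, 0, -0.8, 0, 0, 0, 0],
])

```text
time_s: 17.0
tcp_pos: [0.6208, -0.0791, 0.1959]
ee_rot: [0.544, 0.839, -0.0, -0.0]
contact_force: [0.3, -0.4, -0.7]
width: 0.0428
grip_force: 0.0
```

```bash
python3 - <<'E'
from h import *
from rig import r,vision
s=r.get_state(); R=show(s)
c=vision.get_calibration("wrist");p,d=vision.get_image("wrist"); q,_=vision.get_image("side")
np.savez("w2.npz",p=p,d=d,**c); cv2.imwrite("pics/end.png",cv2.resize(np.hstack([p,q])[:,:,::-1],(800,300)))
m=cv2.inRange(cv2.cvtColor(p,cv2.COLOR_RGB2HSV),(8,70,80),(22,220,255))
k=max(cv2.findContours(m,0,2)[0],key=cv2.contourArea)[:,0]
w=(ray(c,k,.089)-O)@L; print(len(k),w.min(0),w.max(0))
E
```

```text
t 17.0 lane tcp [-0.0014 -0.1165  0.1959] F [ 0.3 -0.4 -0.7]
tool axes in lane (cols)
 [[ 0.006  1.    -0.   ]
 [ 1.    -0.006  0.   ]
 [ 0.    -0.    -1.   ]]
33 [-0.23350092 -0.23607475  0.089     ] [-0.21648342 -0.21936762  0.089     ]
```

View pics/end.png

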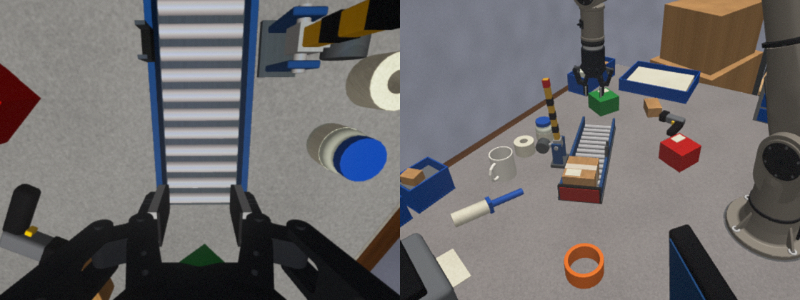

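The side view shows the barrier upright at (548,110) and the carton at the end stop at (580,172), with everything else in place. I'll check the gap in numbers from the top view.

```bash
python3 - <<'E'
from h import *
from rig import r,vision
c=vision.get_calibration("top");p,_=vision.get_image("top")
m=cv2.inRange(cv2.cvtColor(p,cv2.COLOR_RGB2HSV),(8,60,80),(20,200,255)); m[:,:215]=0;m[:180]=0;m[255:]=0;m[:,300:]=0
q=np.argwhere(m)[:,::-1]; w=(ray(c,q,.089)-O)@L; rr=cv2.minAreaRect(w[:,:2].astype(np.float32)); print(len(q),rr)
print(r.get_state()["contact_force"])
E
```

```text
506 ((0.00241108238697052, 0.12316560745239258), (0.10212341696023941, 0.10140099376440048), 89.83438873291016)
[-0.36869814 -0.00880717 -0.31290554]
```

Carton y is about 0.123 m and x about 0.002 m, so it is at the stop and square. I'll hand in.

```bash
python3 -c "
from rig import r
print(r.sign_off())"
```

```text
the job is handed in; nothing more can be done
None
```

The job is handed in (the hand-in gave no verdict): the barrier stands raised by itself, and the carton rests against the end stop, measured at lane y about 0.123 m against 0.125 m when touching.

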